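Slide a foot plate out of its tray and fit it over a levelling stud

ROBOT

A 6-joint arm with a two-finger parallel gripper is mounted at the origin on the work surface. World frame = base frame: x ahead of the robot, y to its left, z up, the work surface at z = 0. Lengths are in mm, angles in degrees, forces in N, time in s.
With the tool pointing down it reaches from about 350 to 775 mm from the base axis. Payload 5.5 kg.
Tool frame: the origin (TCP) lies between the finger pads; the fingertips stand 11 mm ahead of it and the grasp point (between the pads) lies 8 mm behind it; y points along the fingers, z is the direction in which the jaws open and shut, and the axes are right-handed (so a half turn about y gives the same grasp; the last joint's range is limited). The gripper opens to 85 mm and grips with 20 to 120 N. Pads are 22 mm wide; open, the fingers measure 114 mm over their backs; the gripper's body (76 mm by 85 mm) begins 54 mm behind the grasp point. The pads swing forward as they close: fully open they stand 13 mm farther back than shut.
Start: joints at [67.861, 17.945, 2.641, 74.691, 0, 82.002], TCP at [140.496, 557.612, 242.323] pointing down, gripper open.
Joint ranges: [-158.12, 158.12], [-49.38, 96.58], [-58.88, 72.47], [-126.05, 133.96], [-84.25, 85.87], [-180, 180]. Speed limits (degrees/s): [147.25, 147.25, 180, 180, 180, 180].

INTERFACE

Orientations are given as a 3x3 rotation matrix whose columns are the frame's x, y, z axes.
In Python, from bench import bot gives the robot as it stands. Calls block until the motion is done:
- bot.goto(position, orientation): joint-space move of the TCP to a pose.
- bot.move_straight(position, rotation=None, feed=150, threshold=None): straight line of the TCP; rotation=None keeps the orientation; feed is the mean speed in mm/s. With threshold (N) it stops when the force on the tool has changed by that much, and returns True; else False.
- bot.movej(angles): joint-space move.
- bot.gripper_to(opening): opening from 0.0 (shut) to 1.0 (fully open); the grip force is fixed at half the most; returns when the fingers have stopped.
- bot.hold(seconds).
- bot.ik(position, orientation): joint angles nearest the present ones, or None.
- bot.snapshot(name): name is "scene" or "top" or "wrist"; returns a dict with "frame" (400x640x3 uint8, red, green, blue), "fx", "fy", "cx", "cy" (pixels), "k1" (the pictures are not rectified: a ray, as slopes to the right and down, at radius r is drawn at 1 + k1 r^2 times it, then the intrinsics apply), "cam_to_world" (4x4, takes a point from camera to world coordinates). Camera axes: x right, y up, looking along -z (the intrinsics and any distortion apply to the point x, -y, -z); pixel columns grow to the right and rows downward; lengths in mm; the calibration is good to about 2 mm. A picture is of the moment at which its call begins. There is no depth.
A pose or a line that the arm cannot do raises bot.IKError and nothing moves.
- bot.job_done(): hands the job in, once; it reports no verdict.
Readings, each from a call of its own:
- bot.get_t(): time.
- bot.get_joint_pos(): joint angles.
- bot.get_dq(): joint speeds.
- bot.get_tau(): joint torques, N m.
- bot.get_ee_pos(): TCP position.
- bot.get_orientation(): TCP orientation.
- bot.get_ft_force(): force on the tool from outside, world axes, zero at the start.
- bot.get_wrist_torque(): the same for the moment, N m.
- bot.get_gripper_width(): opening from 0.0 (shut) to 1.0 (fully open).
Only numpy, scipy, OpenCV 4.12 (cv2) and the standard library are available. Lean on these libraries where they do the work, as an engineer would, in place of code of your own. Each camera call takes 0.05 s, during which the arm holds its last target. There are 200 camera calls.

TASK

One of the two low steel stands holds the flat foot plate with a round hole, lying in its shallow tray where there is no room for fingers beside it: press on it lightly, never with more than 25 N, and slide it along the tray until it overhangs the open front by about a third of its length, still lying on the tray. Then grip it by the overhanging end, lift it off without letting it fall, lower it gently over the upright stud of the round levelling foot, and let go once it is down, so that it lies flat on the foot. Leave the plate without a hole and everything else where it is.

Things in the scene. Friction and masses are not known exactly. Their poses are not given: they have to be found in the camera images.
- plate_center (a point): Centre (half-way up) of the loose steel foot plate: flat, 120 mm long (x), 50 mm wide (y), 3 mm thick (z). A round 24 mm through hole lies on its long axis, centred 28 mm towards +x (32 mm from the +x end). It starts flat in stand_a's tray, lengthwise within a few degrees, hole end at the back (+x), front end 3 to 7 mm behind the tray's open edge.
- plate_hole (a point): Centre of the plate's 24 mm hole, half-way up the 3 mm thickness; same axes as plate_center. The plate's middle lies 28 mm towards -x of it.
- plate: The same foot plate; origin at the middle of its underside, same axes as plate_center. Mass 0.10 to 0.17 kg; its friction on the tray and under the fingers varies: under a press of less than 5 to 10 N a finger slips over it instead of carrying it along. Steel on rigid steel: fingers touching down faster than about 1 cm/s can already knock past 25 N.
- stand_a: Fixed, rigid grey steel stand carrying the foot plate: 132 mm deep (x), 78 wide (y), 66 high; origin at the middle of its underside, z up. Its top is a shallow tray: floor 60 mm above the table, 70 mm wide inside, 4 mm thick lips standing 6 mm above the floor on both sides and at the back (+x; inner face at x = +62 mm), none in front.
- stand_a_edge (a point): Middle of stand_a's open front edge (66 mm towards -x from the stand's middle), at the height of the tray floor; -x points out over the edge, roughly towards the robot, with free air down to the table.
- stud (a point): On the axis of the fixed levelling foot, at the height of its top face, 45 mm above the table. From here a steel stud of 12 mm diameter stands up 25 mm, its top 4 mm tapered. The plate lies flat when its hole point is 1.5 mm above this point; it may point any way round the stud.
- foot: The fixed levelling foot, a round black base of 84 mm diameter and 45 mm height, flat on top, rigid, with the stud in its middle; origin at the middle of its underside on the table.
- blank: Bystander: a plain steel plate 120 x 50 x 3 mm without a hole, lying loose in the tray of stand_b; origin at the middle of its underside.
- stand_b: Bystander: a fixed stand of the same make and size as stand_a, holding the plate without a hole; origin at the middle of its underside.
- tape: Bystander: loose cardboard-brown roll of tape, 90 mm across, 24 mm high, origin under its centre.
- jar: Bystander: loose clear jar with black cap, 56 mm across, 75 mm high, origin under its centre.
- driver: Bystander: loose screwdriver on the left of the table.
- mallet: Bystander: loose hammer on the right of the table.
Not all that is in view belongs to the job. Leave any orange or yellow look-alike of the plate alone.

How it is judged:
By the outcome, as a careful person would: the job done as asked, in the order asked, and still so for the second after the job is handed in, with the robot touching nothing.
It also fails if it takes over 69 s, if anything falls off the work surface, if the arm or the gripper's body presses on something with over 40 N, if the wrist force passes 120 N, or if a joint passes its speed limit or range.

## Working session

There is one attempt and no reset: what is moved stays moved. The work goes in short steps, each a Python script; the robot and the scene stay as the last script left them, time stands still between calls to the robot, and variables do not carry over. Pictures are saved under pics/ and viewed, about 8 in all and at most 12, crops included, and the job is handed in when it is done.

```bash
mkdir -p pics; ls; cat > h.py <<'E'
import numpy as np, cv2, pickle
from bench import bot
def snap(name, tag):
    s=bot.snapshot(name); pickle.dump(s,open(f'pics/{tag}.pkl','wb'))
    cv2.imwrite(f'pics/{tag}.png', s['frame'][:,:,::-1]); return s
def load(tag): return pickle.load(open(f'pics/{tag}.pkl','rb'))
def ray(s,uv):
    K=np.array([[s['fx'],0,s['cx']],[0,s['fy'],s['cy']],[0,0,1.]])
    d=np.array([s['k1'],0,0,0,0.])
    p=cv2.undistortPoints(np.array(uv,float).reshape(-1,1,2),K,d).reshape(-1,2)
    T=np.array(s['cam_to_world']); D=np.c_[p[:,0],-p[:,1],-np.ones(len(p))]@T[:3,:3].T
    return T[:3,3],D
def onz(s,uv,z):
    o,D=ray(s,uv); return o+D*((z-o[2])/D[:,2])[:,None]
def proj(s,P):
    T=np.array(s['cam_to_world']); c=(np.array(P,float).reshape(-1,3)-T[:3,3])@T[:3,:3]
    p=np.c_[c[:,0],-c[:,1]]/-c[:,2:]; p*=1+s['k1']*(p**2).sum(1)[:,None]
    return p*[s['fx'],s['fy']]+[s['cx'],s['cy']]
E
python3 - <<'E'
from h import *
a=snap('scene','scene0'); b=snap('top','top0')
np.set_printoptions(precision=3,suppress=True)
for s in (a,b): print(s['cam_to_world'],s['fx'],s['k1'])
print(bot.get_orientation(),bot.get_t())
E
```

```text
pics
[[  -0.196   -0.666    0.719 1531.196]
 [   0.981   -0.123    0.153  212.515]
 [  -0.013    0.735    0.677  953.882]
 [   0.       0.       0.       1.   ]] 411.69583356133705 -0.0013700401562482258
[[   0.013    0.997   -0.081  500.479]
 [  -1.       0.012   -0.017  -18.068]
 [  -0.016    0.082    0.997 1317.989]
 [   0.       0.       0.       1.   ]] 484.1101085467073 0.017477984476848327
[[ 0.97  -0.001  0.244]
 [-0.244 -0.002  0.97 ]
 [-0.    -1.    -0.002]] 0.1
```

View pics/top0.png

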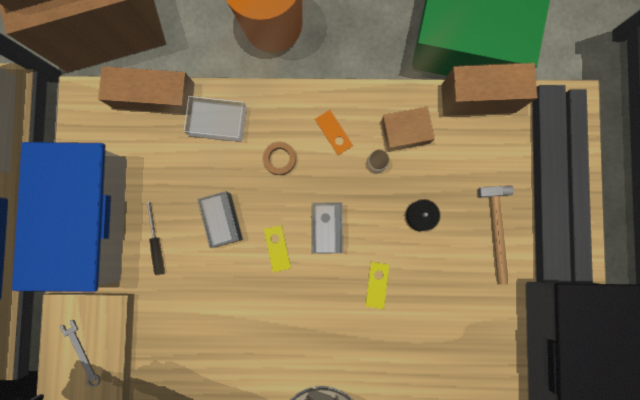

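View pics/scene0.png

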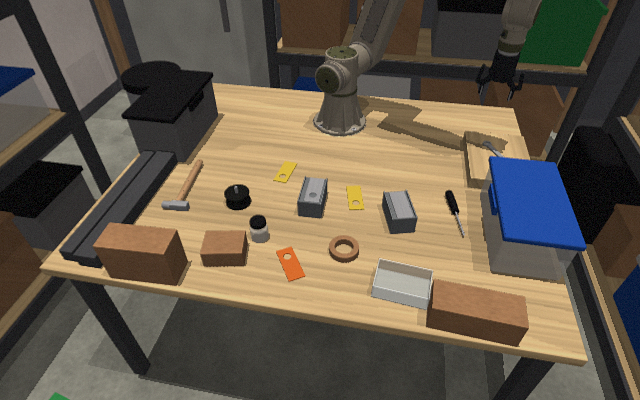

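Candidates for the plate in the top view:
- Grey plate with a hole at (327,228), which I choose.
- Grey plate without a hole, stand_b at (220,219).
- Yellow look-alikes at (277,249) and (377,286).
- Orange look-alike at (334,132).

The foot is at (422,215). I'll check the choice in one close crop.

```bash
python3 - <<'E'
from h import *
s=load('top0'); f=s['frame'][:,:,::-1]
a=cv2.resize(f[195:265,300:350],None,fx=8,fy=8,interpolation=cv2.INTER_CUBIC)
b=cv2.resize(f[190:240,400:445],None,fx=8,fy=8,interpolation=cv2.INTER_CUBIC)
im=np.zeros((560,770,3),np.uint8); im[:a.shape[0],:a.shape[1]]=a; im[:b.shape[0],405:405+b.shape[1]]=b
cv2.imwrite('pics/crop0.png',im)
for n,uv,z in [('hole',(325,218),63),('foot',(422,215),45),('standc',(327,228),63)]: print(n,onz(s,[uv],z))
E
```

```text
hole [[555.70643147  -1.99028086  63.        ]]
foot [[ 567.62267155 -255.90288955   45.        ]]
standc [[529.88380297  -7.50533059  63.        ]]
```

View pics/crop0.png

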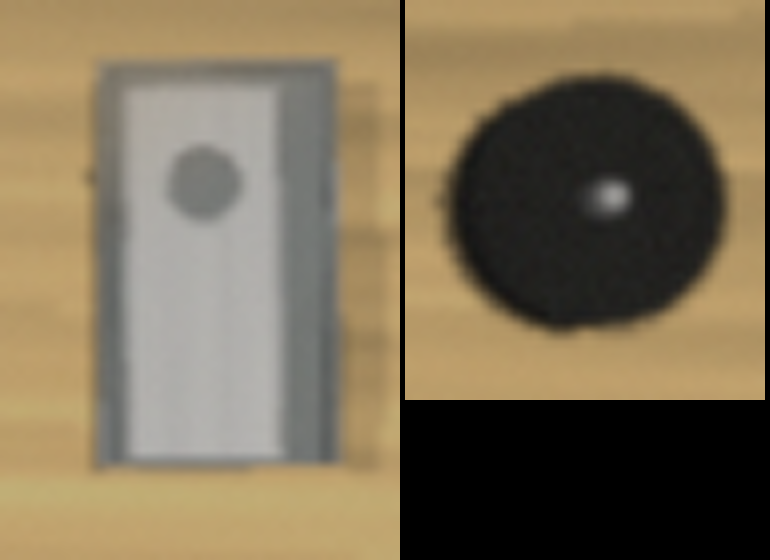

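Crop: a grey plate with a round hole at about (325,218), lying against the left lip of the tray. The black foot has its bright stud tip at about (425,214). The choice is confirmed, so I'll move over and look from close by.

```bash
python3 - <<'E'
from h import *
np.set_printoptions(precision=2,suppress=True)
R=np.array([[1,0,0],[0,0,1],[0,-1,0.]])
bot.goto([545,-200,260],R); b=snap('wrist','w_foot'); 
bot.goto([470,-7,260],R); a=snap('wrist','w_st')
print(a['cam_to_world'],a['fx'],b['cam_to_world'],bot.get_t(),bot.get_joint_pos())
cv2.imwrite('pics/both.png',cv2.resize(np.vstack([a['frame'],b['frame']])[:,:,::-1],None,fx=.75,fy=.75,interpolation=cv2.INTER_AREA))
E
```

```text
[[ -0.    -0.96  -0.28 398.38]
 [  1.    -0.     0.    -7.68]
 [ -0.    -0.28   0.96 392.41]
 [  0.     0.     0.     1.  ]] 359.7350538983469 [[  -0.     -0.96   -0.28  472.92]
 [   1.     -0.     -0.   -199.62]
 [   0.     -0.28    0.96  392.23]
 [   0.      0.      0.      1.  ]] 4.0583 [-10.73   6.06  -9.87  74.    -0.02 -10.68]
```

View pics/both.png

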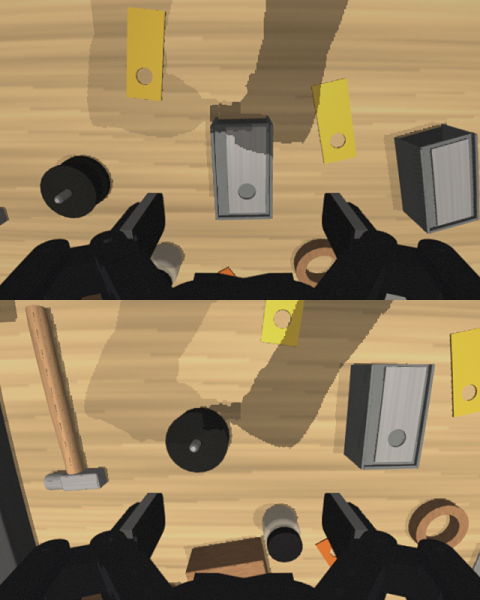

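View: stand_a is at full-res (322,225) with the plate and its hole at (329,255). The foot is at (264,587-400) in the second frame, with the stud's tip at about (258,195). I'll crop for pixel picking.

```bash
python3 - <<'E'
from h import *
a=load('w_st')['frame'][:,:,::-1]; b=load('w_foot')['frame'][:,:,::-1]
def cr(f,x,y,w,h,k):
    c=cv2.resize(f[y:y+h,x:x+w],None,fx=k,fy=k,interpolation=cv2.INTER_CUBIC)
    for i in range(0,w,20): cv2.putText(c,str(x+i),(i*k,10),0,.35,(0,0,255)); cv2.line(c,(i*k,12),(i*k,18),(0,0,255))
    for i in range(20,h,20): cv2.putText(c,str(y+i),(0,i*k+4),0,.35,(0,0,255)); cv2.line(c,(22,i*k),(28,i*k),(0,0,255))
    return c
c1=cr(a,270,145,105,150,4); c2=cr(b,210,130,90,105,4)
im=np.zeros((600,780,3),np.uint8); im[:600,:420]=c1; im[:420,420:780]=c2
cv2.imwrite('pics/crop1.png',im)
E
```

```text
(no output)
```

View pics/crop1.png

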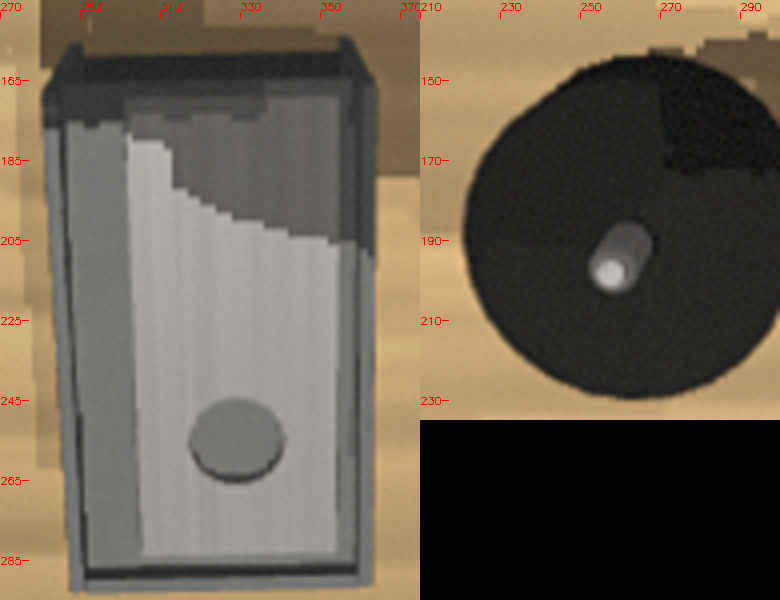

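```bash
python3 - <<'E'
from h import *
np.set_printoptions(precision=1,suppress=True)
a=load('w_st'); b=load('w_foot'); t=load('top0')
P=onz(a,[(305.75,283.75),(353.75,283),(355,168.25),(301,169.25)],63)
print('plate BL BR FR FL',P[:,:2],'lens',np.linalg.norm(P[0]-P[3]),np.linalg.norm(P[1]-P[2]),np.linalg.norm(P[0]-P[1]),'c',P.mean(0))
print('hole wrist',onz(a,[(329.25,254.25)],63),'top',onz(t,[(300+204/8-.5,195+184/8-.5)],63))
L=onz(a,[(287.5,293),(363,291.5),(364,165),(280.75,168)],66); print('lips',L[:,:2],L.mean(0))
print('floor front',onz(a,[(325,165)],60))
# top view stand corners z=66
T=onz(t,np.array([(100,62),(335,62),(338,468),(98,468)])/8+[299.5,194.5],66); print('top lips',T[:,:2],T.mean(0))
Tp=onz(t,np.array([(122,86),(278,86),(283,460),(130,460)])/8+[299.5,194.5],63); print('top plate',Tp[:,:2],Tp.mean(0))
print('stud tip w',onz(b,[(257.5,198.3)],70),'base w',onz(b,[(262.4,189.7)],45),'tip top',onz(t,[(400+(612-405)/8-.5,190+196/8-.5)],70))
# foot circle in top view, black mask: left rim etc.
f=t['frame'][190:240,400:445].max(2); m=(f<70).astype(np.uint8)
c=max(cv2.findContours(m,0,1)[0],key=cv2.contourArea); (x,y),r=cv2.minEnclosingCircle(c); print('foot top-view',onz(t,[(x+400,y+190)],30),r)
# ellipse of foot top in wrist
f=b['frame'].max(2)[120:260,200:330]; m=(f<60).astype(np.uint8)
c=max(cv2.findContours(m,0,1)[0],key=cv2.contourArea)[:,0]+[200,120]
Q=onz(b,c,45)[:,:2]; s=(c[:,0]<262)|(c[:,1]>205); Q=Q[s]
from scipy.optimize import least_squares
r=least_squares(lambda p:np.hypot(*(Q-p).T)-42,[567,-256],loss='soft_l1'); print('foot circ',r.x,np.abs(r.fun).mean())
E
```

```text
plate BL BR FR FL [[589.7 -26.9]
 [588.8  22.6]
 [468.2  20.8]
 [469.2 -29.6]] lens 120.51567830098774 120.59286574126007 49.54916155689014 c [529.   -3.3  63. ]
hole wrist [[556.2  -2.8  63. ]] top [[557.  -2.  63.]]
lips [[598.8 -45.8]
 [597.   32.1]
 [464.5  28.8]
 [467.4 -48.1]] [531.9  -8.2  66. ]
floor front [[465.8  -7.2  60. ]]
top lips [[596.   32.2]
 [597.  -43.9]
 [466.2 -46.2]
 [465.1  30.9]] [531.1  -6.8  66. ]
top plate [[588.5  25.1]
 [589.1 -25.6]
 [468.4 -28.6]
 [467.7  20.7]] [528.4  -2.1  63. ]
stud tip w [[ 569.5 -262.    70. ]] base w [[ 568.  -261.4   45. ]] tip top [[ 569.  -259.9   70. ]]
foot top-view [[ 567.1 -259.6   30. ]] 16.719039916992188
foot circ [ 567.6 -260.9] 0.8583905822508495
```

```bash
cat >> h.py <<'E'
def Rz(deg):
    a=np.radians(deg); c,s=np.cos(a),np.sin(a)
    return np.array([[c,-s,0],[s,c,0],[0,0,1]])@np.array([[1,0,0],[0,0,1],[0,-1,0.]])
E
python3 - <<'E'
from h import *
np.set_printoptions(precision=2,suppress=True)
R=Rz(1.1)
bot.gripper_to(0.0)
bot.goto([530.5,-3,110],R); bot.move_straight([530.5,-3,79],feed=60)
print(bot.get_t(),bot.get_ft_force(),bot.get_gripper_width())
print(bot.move_straight([530.5,-3,71],feed=4,threshold=5)); p=bot.get_ee_pos()
print(bot.get_t(),p,bot.get_ft_force())
for i in range(3):
    bot.hold(.1);print(bot.get_ft_force(),bot.get_ee_pos())
E
```

```text
6.1833 [ 0.84 -0.21  0.43] 0.0024617920609726744
True
7.425 [530.47  -3.    74.05] [-0.3   0.23  5.11]
[0.31 0.04 5.42] [530.47  -3.    74.06]
[ 1.42 -0.03  5.85] [530.49  -3.01  74.09]
[-0.16  0.81  6.04] [530.48  -3.01  74.08]
```

```bash
python3 - <<'E'
from h import *
np.set_printoptions(precision=2,suppress=True)
z=74.0
for i in range(12):
    bot.move_straight([530.5,-3,z],feed=3); bot.hold(.05); f=bot.get_ft_force(); print(z,bot.get_ee_pos()[2],f)
    if f[2]>13: break
    z-=0.15
print(bot.get_t())
E
```

```text
74.0 74.08811623643737 [-0.1   0.11  4.8 ]
73.85 74.0792020840375 [-1.29  1.13  5.28]
73.69999999999999 74.06157824045934 [-1.01  0.21  7.78]
73.54999999999998 74.0429091234916 [-2.13  0.76  7.43]
73.39999999999998 74.02415231532919 [-2.59  0.27  8.82]
73.24999999999997 74.0328526138717 [-3.12  0.24  9.79]
73.09999999999997 74.02139177580081 [-3.24  0.36 11.46]
72.94999999999996 74.04495839166388 [-2.98  0.41 12.18]
72.79999999999995 74.02302190806834 [-2.77 -0.29 13.61]
10.65
```

```bash
cat >> h.py <<'E'
d=np.array([np.cos(np.radians(1.1)),np.sin(np.radians(1.1)),0])
def slide(s0,s1,z,step=2.5):
    s=s0
    while s<s1-1e-6:
        s=min(s+step,s1)
        bot.move_straight(np.array([530.5,-3,z])-s*d,feed=15); f=bot.get_ft_force()
        print(round(s,1),round(z,2),np.round(f,1),np.round(bot.get_ee_pos(),2),flush=True)
        z-=np.clip((13.5-f[2])/7*.5,-.3,.3)
        if f[2]>21: break
    return z
E
python3 - <<'E'
from h import *
z=slide(0,15,72.8); print(z,bot.get_t())
a=snap('wrist','w1')
cv2.imwrite('pics/w1c.png',cv2.resize(a['frame'][100:330,230:410,::-1],None,fx=2.6,fy=2.6,interpolation=cv2.INTER_CUBIC))
E
```

```text
2.5 72.8 [0.4 0.9 9.3] [529.95  -3.11  74.04]
5.0 72.5 [3.7 0.5 6.6] [528.49  -3.31  74.04]
7.5 72.2 [3.8 0.2 8.7] [526.58  -3.49  74.04]
10.0 71.9 [4.8 0.6 8.8] [524.58  -3.62  74.04]
12.5 71.6 [ 4.9 -0.  10.3] [522.59  -3.75  74.03]
15.0 71.37 [ 5.5  0.1 10.9] [520.47  -3.87  74.04]
71.18376529195038 12.55
```

View pics/w1c.png

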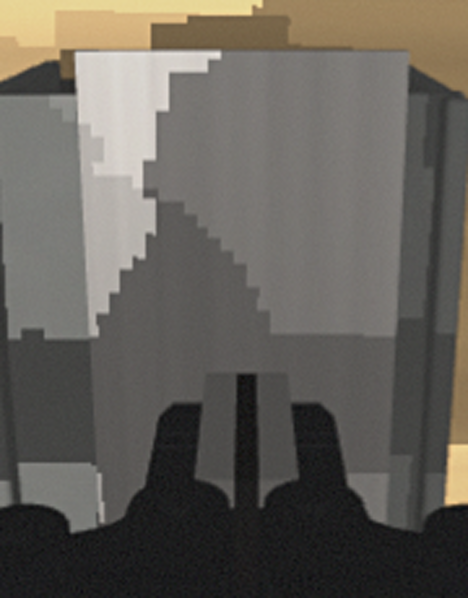

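The crop shows the plate moving: its front edge at crop row 51 now lies beyond the tray edge at row 95. I'll keep sliding and measure the overhang.

```bash
python3 - <<'E'
from h import *
a=load('w1'); print(onz(a,[(230+240/2.6,100+51/2.6)],63),onz(a,[(230+20/2.6,100+95/2.6)],60))
z=slide(15,43.5,71.18); print(z,bot.get_t())
a=snap('wrist','w2')
cv2.imwrite('pics/w2c.png',cv2.resize(a['frame'][60:300,230:410,::-1],None,fx=2.4,fy=2.4,interpolation=cv2.INTER_CUBIC))
E
```

```text
[[459.00413359  -6.09905077  63.        ]] [[466.57627147 -40.20087162  60.        ]]
17.5 71.18 [ 5.9 -0.5 11.8] [518.26  -3.98  74.02]
20.0 71.06 [ 5.8 -0.2 12.8] [515.94  -4.07  74.03]
22.5 71.01 [ 5.1  0.2 11.8] [513.51  -4.13  74.01]
25.0 70.89 [ 6.3  0.6 12.6] [511.26  -4.23  74.01]
27.5 70.82 [ 6.2  0.1 12.6] [508.88  -4.28  73.99]
30.0 70.76 [ 5.6 -0.2 13.3] [506.5   -4.37  73.99]
32.5 70.74 [ 6.4 -0.1 12.4] [504.04  -4.44  74.01]
35.0 70.67 [ 7.5 -0.5 12.7] [501.71  -4.5   74.01]
37.5 70.61 [ 6.7  0.5 13.2] [499.33  -4.56  74.02]
40.0 70.59 [ 6.3  0.1 13.7] [496.88  -4.63  74.01]
42.5 70.6 [ 6.6  0.1 13.7] [494.34  -4.69  74.  ]
43.5 70.62 [ 5.8  0.3 13.9] [493.44  -4.7   74.01]
70.64936562846694 16.3333
```

View pics/w2c.png

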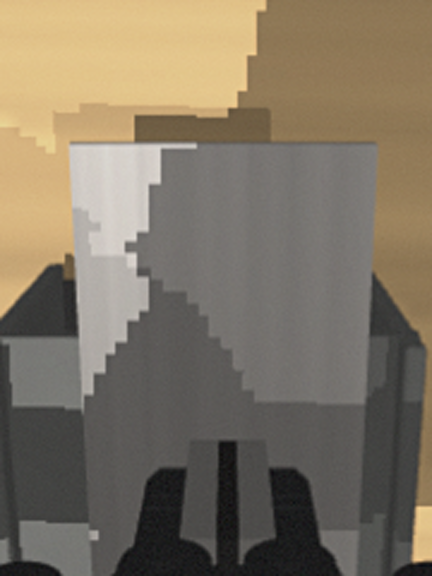

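Row 142 (plate front) against row 337 (tray edge) gives about 34.5 mm of overhang. It needs 5 mm more. Then I'll lift off and look again.

```bash
python3 - <<'E'
from h import *
z=slide(43.5,48.8,70.63)
p=bot.get_ee_pos(); p=np.array(p)
# relax in x then lift straight up
bot.move_straight([p[0],p[1],72.5],feed=10); print(bot.get_ft_force(),bot.get_ee_pos())
bot.move_straight([p[0],p[1],78],feed=15); bot.move_straight([p[0],p[1],150],feed=120)
bot.gripper_to(1.0)
bot.goto([400,-5,190],Rz(1.1)); print(bot.get_t(),bot.get_gripper_width())
a=snap('wrist','w3'); t=snap('top','t3')
c1=cv2.resize(a['frame'][60:310,225:425,::-1],None,fx=2.4,fy=2.4,interpolation=cv2.INTER_CUBIC)
c2=cv2.resize(t['frame'][190:290,300:355,::-1],None,fx=5.5,fy=5.5,interpolation=cv2.INTER_CUBIC)
im=np.zeros((600,790,3),np.uint8); im[:c1.shape[0],:480]=c1; im[:c2.shape[0],485:485+c2.shape[1]]=c2
cv2.imwrite('pics/w3c.png',im)
E
```

```text
46.0 70.63 [ 6.7 -0.2 14.1] [490.87  -4.77  74.03]
48.5 70.67 [ 6.7 -0.  13.3] [488.29  -4.82  74.01]
48.8 70.66 [ 7.6  0.  13.1] [488.19  -4.82  74.01]
[-3.9519346   1.38914769 16.68602544] [488.42449834  -4.83678729  74.0022171 ]
20.625 0.9958546802637247
```

View pics/w3c.png

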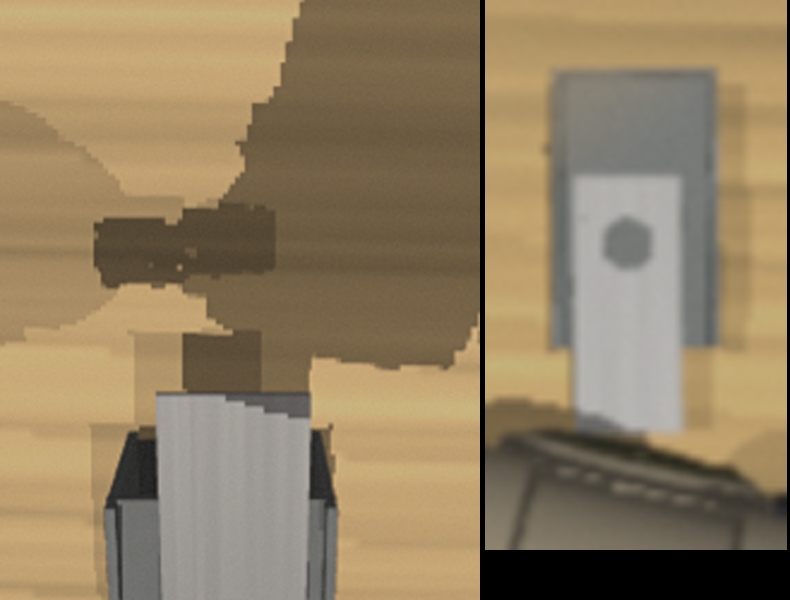

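```bash
python3 - <<'E'
from h import *
np.set_printoptions(precision=1,suppress=True)
a=load('w3'); t=load('t3')
F=onz(a,np.array([(157,393),(310,393)])/2.4+[224.8,59.8],63); E=onz(a,[(225+130/2.4,60+499/2.4)],60); m=F.mean(0)
print('front',F,m,'edge',E)
H=onz(t,[(299.5+143/5.5,189.5+243/5.5)],63)[0]; print('hole',H)
v=H-m; yaw=np.degrees(np.arctan2(v[1],v[0])); print('dist (88)',np.hypot(*v[:2]),'yaw',yaw)
E
```

```text
front [[426.9 -31.2  63. ]
 [425.9  18.   63. ]] [426.4  -6.6  63. ] edge [[466.7 -40.8  60. ]]
hole [515.2  -3.8  63. ]
dist (88) 88.81575144297365 yaw 1.8018812999672091
```

Overhang is about 40 mm, and the length check gives 88.8 against the expected 88. Now the grip, then a small lift.

```bash
python3 - <<'E'
from h import *
np.set_printoptions(precision=2,suppress=True)
R=Rz(1.2); g=[444.7,-6.2]
bot.goto(g+[110],R); bot.move_straight(g+[51],feed=70); print(bot.get_t(),bot.get_ft_force())
bot.gripper_to(0.0); print('w mm',bot.get_gripper_width()*85,bot.get_ft_force(),bot.get_ee_pos(),bot.get_t())
bot.move_straight(g+[56],feed=20); bot.move_straight(g+[135],feed=80); bot.hold(.2)
print(bot.get_ft_force(),bot.get_wrist_torque(),bot.get_gripper_width()*85,bot.get_t())
a=snap('wrist','w4'); s=snap('scene','s4')
c1=cv2.resize(a['frame'][:,150:500,::-1],None,fx=1.2,fy=1.2)
c2=cv2.resize(s['frame'][110:270,260:370,::-1],None,fx=3,fy=3,interpolation=cv2.INTER_CUBIC)
im=np.zeros((480,755,3),np.uint8); im[:480,:420]=c1; im[:480,425:755]=c2
cv2.imwrite('pics/w4c.png',im)
E
```

```text
22.175 [0.2  0.49 0.53]
w mm 47.73538604734956 [-1.31 -0.05  4.28] [445.    -6.28  51.45] 22.625
[-0.01  0.77 -1.09] [-0.01  0.09  0.05] 47.53824988554156 24.3667
```

View pics/w4c.png

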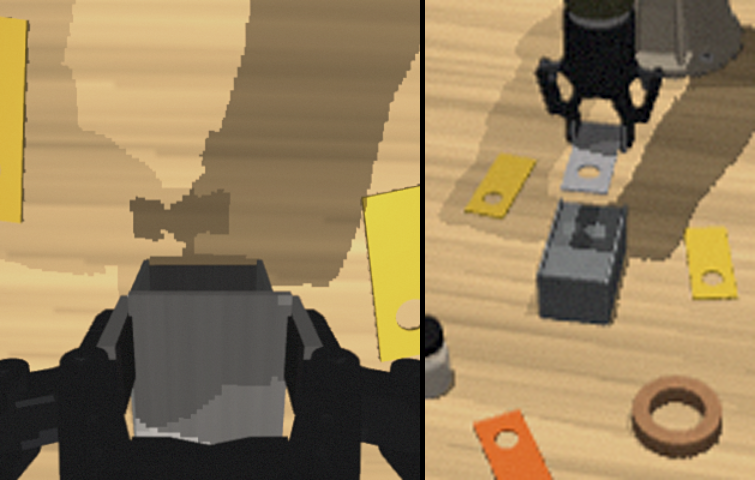

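The plate is held level-looking in the jaws, with the hole at scene (315,167). The tray now shows only the plate's shadow. Next: over the foot, then measure the hole there.

```bash
python3 - <<'E'
from h import *
np.set_printoptions(precision=2,suppress=True)
R=Rz(0); x,y=568-70,-261
bot.goto([x,y,150],R); bot.move_straight([x,y,82],feed=80); bot.hold(.2)
t=snap('top','t5'); s=snap('scene','s5'); print(bot.get_ee_pos(),bot.get_gripper_width()*85,bot.get_t())
P=[568,-261,92]
ims=[]
for c in (t,s):
    u=proj(c,[P])[0]; print(u); x0,y0=(u-32).astype(int)
    ims.append(cv2.resize(c['frame'][y0:y0+64,x0:x0+64,::-1],None,fx=6,fy=6,interpolation=cv2.INTER_CUBIC)); print(x0,y0)
cv2.imwrite('pics/w5c.png',np.hstack(ims))
E
```

```text
[ 498.18 -261.21   82.37] 47.8067091469518 26.7833
[427.52 213.94]
395 181
[234.02 180.54]
202 148
```

View pics/w5c.png

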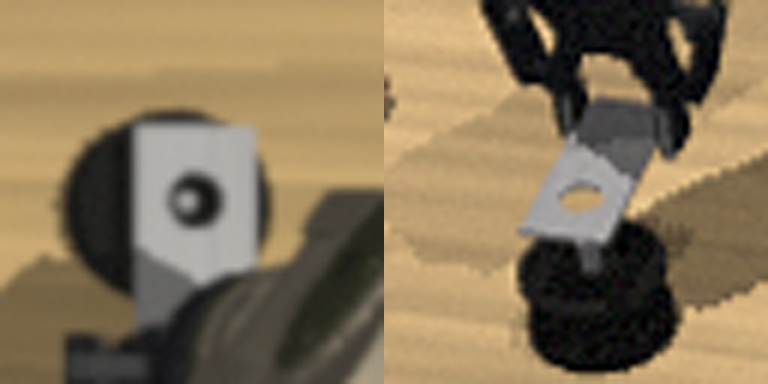

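Hole at top-crop (195,199) with the stud tip visible inside it, and at scene-crop (580,199). I'll triangulate the hole and the far corners.

```bash
python3 - <<'E'
from h import *
np.set_printoptions(precision=1,suppress=True)
t=load('t5'); s=load('s5')
def tri(a,b):
    A=np.zeros((3,3)); c=np.zeros(3)
    for S,u in ((t,a),(s,b)):
        o,D=ray(S,[u]); n=D[0]/np.linalg.norm(D[0]); M=np.eye(3)-np.outer(n,n); A+=M; c+=M@o
    return np.linalg.solve(A,c)
T=lambda x,y:(x/6+394.6,y/6+180.6); S=lambda x,y:((x-384)/6+201.6,y/6+147.6)
print('hole',tri(T(195,199),S(580,199)))
print('far +y(left in top)',tri(T(135,126),S(605,243)),'far -y',tri(T(255,126),S(521,234)))
print('hole top z92',onz(t,[T(195,199)],92),'scene',onz(s,[S(580,199)],92),'studtip top z70',onz(t,[T(190,201)],70))
E
```

```text
hole [ 568.5 -260.    91.5]
far +y(left in top) [ 599.1 -235.3   89.8] far -y [ 599.4 -284.5   88.9]
hole top z92 [[ 568.4 -259.9   92. ]] scene [[ 569.  -259.8   92. ]] studtip top z70 [[ 568.8 -262.2   70. ]]
```

```bash
python3 - <<'E'
from h import *
np.set_printoptions(precision=2,suppress=True)
x,y=498,-262.3
bot.move_straight([x,y,82],feed=30)
print('hit',bot.move_straight([x,y,42],feed=25,threshold=6),bot.get_ee_pos(),bot.get_ft_force())
E
```

```text
hit False [ 498.1  -262.36   42.16] [ 0.02  0.41 -2.31]
```

```bash
python3 - <<'E'
from h import *
np.set_printoptions(precision=2,suppress=True)
x,y=498,-262.3
print('hit',bot.move_straight([x,y,33],feed=6,threshold=4),bot.get_ee_pos(),bot.get_ft_force())
z=bot.get_ee_pos()[2]
for i in range(8):
    z-=.4; bot.move_straight([x,y,z],feed=6); f=bot.get_ft_force(); print(round(z,2),bot.get_ee_pos()[2],f,bot.get_wrist_torque())
    if f[2]>6: break
print(bot.get_t())
t=snap('top','t6'); s=snap('scene','s6')
ims=[]
for c in (t,s):
    u=proj(c,[[568,-261,47]])[0]; x0,y0=(u-32).astype(int); print(x0,y0)
    ims.append(cv2.resize(c['frame'][y0:y0+64,x0:x0+64,::-1],None,fx=6,fy=6,interpolation=cv2.INTER_CUBIC))
cv2.imwrite('pics/w6c.png',np.hstack(ims))
E
```

```text
hit True [ 497.94 -262.29   36.16] [ 0.67 -0.48  3.27]
35.76 35.92547066998917 [-1.5   0.76  5.82] [ 0.1   0.13 -0.01]
35.36 35.60897518565151 [-1.62  1.86  6.48] [0.13 0.08 0.01]
30.35
392 182
203 158
```

View pics/w6c.png

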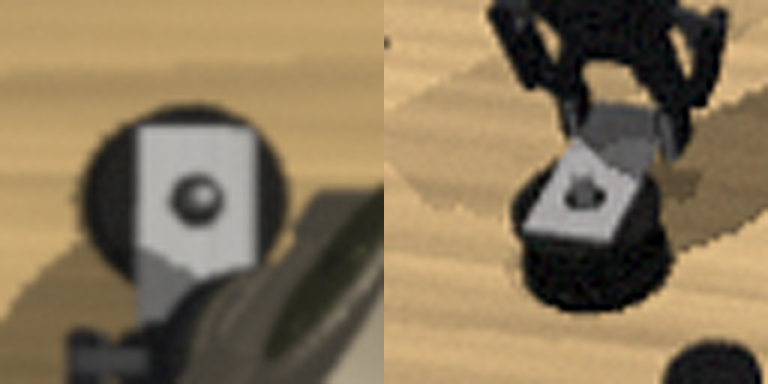

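The plate is on the foot with the stud up through the hole, at crop (197,199) and (585,192). Contact came at TCP z 36.2, as predicted. Release and retreat.

```bash
python3 - <<'E'
from h import *
np.set_printoptions(precision=2,suppress=True)
bot.gripper_to(1.0); print(bot.get_gripper_width(),bot.get_ft_force())
p=bot.get_ee_pos()
bot.move_straight([p[0],p[1],60],feed=40); bot.move_straight([p[0],p[1],190],feed=150)
bot.goto([400,-200,250],Rz(-20)); bot.hold(.3)
t=snap('top','t7'); s=snap('scene','s7'); print(bot.get_t(),bot.get_ft_force())
x0,y0=392,182
i1=cv2.resize(t['frame'][182:262,392:456,::-1],None,fx=6,fy=6,interpolation=cv2.INTER_CUBIC)
i2=cv2.resize(s['frame'][140:220,203:267,::-1],None,fx=6,fy=6,interpolation=cv2.INTER_CUBIC)
cv2.imwrite('pics/w7c.png',np.hstack([i1,i2]))
E
```

```text
0.9997685223982372 [-0.55  0.14  1.11]
33.6833 [-0.3  -0.72 -0.69]
```

View pics/w7c.png

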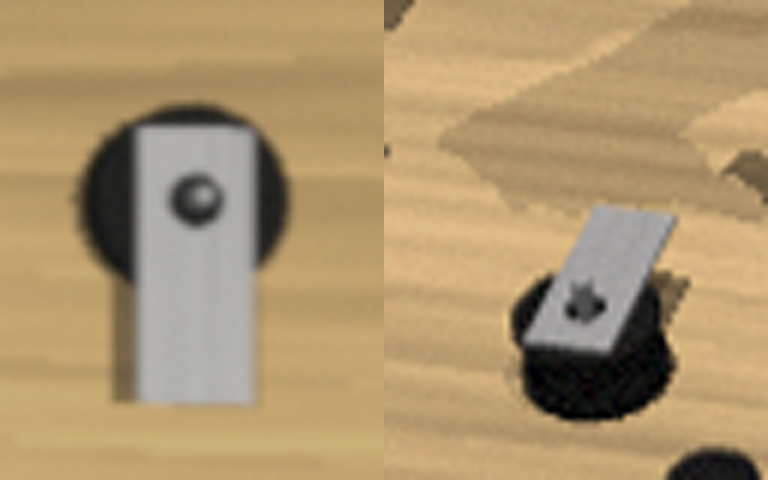

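The plate lies flat on the foot, with the stud up through its hole (top crop (197,199)) and the gripper clear. I'll hand in.

```bash
python3 -c "
from h import *
a,b=[load(k)['frame'].astype(int) for k in ('top0','t7')]
print('bystander diff stand_b',abs(a-b)[190:250,195:245].mean(),'tape/jar',abs(a-b)[135:180,260:395].mean())
bot.job_done()"
```

```text
bystander diff stand_b 5.496444444444444 tape/jar 5.546008230452675
the job is handed in; nothing more can be done
```

The foot plate lies flat on the levelling foot with the stud up through its hole, and the job is handed in. The robot's clock last read 33.7 s, against the 69 s limit.

- **Slide:** I pressed the plate with the shut fingertips and slid it about 42 mm until it overhung by about 40 mm. Force readings between steps were about 5–14 N, with one of 16.7 N while lifting off; force was not recorded during the moves. The fingers slipped for the first few millimetres while I raised the press.
- **Grip and carry:** I gripped the overhanging end across its width; the jaws read 47.7 mm on a 50 mm plate. The free end sagged by a few millimetres while carried.
- **Placing:** I lowered it until it touched the foot at tool height 36.2 mm, as predicted, pressed to about 6 N, then opened the gripper and backed away.

**Last checks:** the top and scene pictures show the plate lying flat, the stud inside the hole and the gripper clear. Stand_b and the tape and jar areas differ little from the first picture, about 5.5 grey levels on average. I did not compare the screwdriver and hammer areas, but the arm never went low near them. No check failed.

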